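# Close the lens keeper and hold the run paddle level

### The arm

A 6-joint arm with a two-finger parallel gripper is mounted at the origin on the work surface. World frame = base frame: x ahead of the robot, y to its left, z up, the work surface at z = 0. Lengths are in m, angles in rad, forces in N, time in s.
With the tool pointing down it reaches from about 0.275 to 0.725 m from the base axis. Payload 5.6 kg.
Tool frame: the origin (TCP) lies on the centre line of the jaws, within the pads' length; the fingertips stand arm.tip_reach ahead of it and the grasp point (between the pads) lies 3 mm ahead of it (arm.tip_reach is the distance from the TCP to the fingertips, in m); z points along the fingers, y is the line along which they close (so a half turn about z gives the same grasp; the last joint's range is limited). The gripper opens to 85 mm and grips with 20 to 120 N. Pads are 22 mm wide; open, the fingers measure 114 mm over their backs; the gripper's body (76 mm by 85 mm) begins 54 mm behind the grasp point. The pads swing forward as they close: fully open they stand 13 mm farther back than shut.
Start: joints at [-0.87, 0.255, 0.108, 0, -1.424, -0.285], TCP at [0.222, -0.503, 0.253] pointing down, gripper open.
Joint ranges: [-2.95, 2.95], [-1.21, 1.97], [-1.09, 1.5], [-2.87, 1.71], [-2.94, -0.07], [-3.05, 3.05]. Speed limits (rad/s): [2.57, 2.57, 3.14, 3.14, 3.14, 3.14].

### API

Orientations are given as a unit quaternion [x, y, z, w].
In Python, from workcell import arm gives the robot as it stands.
- The arm moves only by the shell command python3 -m inch 'ROWS' [OPENING] [FORCE]. ROWS is JSON, a list of rows, each a list of 6 numbers: the shift along the tool's x, y, z each as a share of 25 mm, from -1 to 1, then the turn, a rotation vector about the tool's x, y, z each as a share of 0.08 rad, from -1 to 1. In form: [[dx, dy, dz, wx, wy, wz], ...]. A call has 1 to 12 rows; each row shifts and turns the commanded pose from where the row before left it, along the tool's axes as they then stand; what a row does not reach is not made up. A row lasts 1/10 s, in which the tool goes at most 50 mm and 8.59 degrees, less where a joint would pass 70% of its speed; a pose out of reach is approached as far as the arm can. A call with a number of a shift or a turn outside -1 to 1 is refused whole. A call with a gripper value outside its range is refused whole. OPENING is the gripper's target within -1 to 1 (fully open at 1, half-way at 0, shut at -1), set as the call begins (- or left out, the last holds). The fingers move at their own pace and stop on an object; FORCE is the grip in N (left out, the last holds). Time passes only in rows, so rows that do not move let the fingers close. It gives the time, the measured TCP pose, the force, the opening and the grip force at its end, in the units of the state.
- arm.get_state(): the state, without advancing time (a new reading comes with each control period).
- arm.grab_frame(name): name is "side" or "top"; returns a dict with "img" (420x560x3 uint8, red, green, blue), "fx", "fy", "cx", "cy" (pixels), "k1" (the pictures are not rectified: a ray, as slopes to the right and down, at radius r is drawn at 1 + k1 r^2 times it, then the intrinsics apply), "R" (3x3) and "t" (3): a world point X has camera coordinates R X + t. Camera axes: x right, y down, z forward; pixel columns grow to the right and rows downward; lengths in m; the calibration is good to about 2 mm. A picture is of the moment at which its call begins. There is no depth.
- arm.hand_in(): hands the job in; it is judged then, once.
The state is a dict: "time_s": time; "joint_positions": joint angles; "qd": joint speeds; "joint_torque": joint torques, N m; "tcp_pos": TCP position; "ee_rot": TCP orientation; "ft_force": force on the tool from outside, world axes, zero at the start; "moment": the same for the moment, N m; "opening": finger opening in m; "grip_force": force on a finger pad.
Only numpy, scipy, OpenCV 4.12 (cv2) and the standard library are available. Lean on these libraries where they do the work, as an engineer would, in place of code of your own. Each camera call takes 0.05 s, during which the arm holds its last target. There are 200 camera calls.

### The job

Swing the steel keeper bar on the lens stage shut across the lens until it snaps home in its detent, and only then press the spring-loaded paddle of the hold-to-run unit down until the paddle lies level, never as far as its bottom stop. Finish while still holding the paddle level with the gripper: do not let go of it. Leave the lens in its cradle and everything else on the bench where it is.

Things in the scene. Friction and masses are not known exactly. Their poses are not given: they have to be found in the camera images.
- stage: Lens stage, fixed: aluminium plate 110 (x) x 200 (y) x 24 high with a round black cradle in the middle (80 across, top 34 above the bench) holding a clear lens. Origin: centre of its underside, on the bench. A flat steel keeper bar turns level above it about an upright post; only the bar's knob stands higher than the bar's top (54 above the bench).
- keeper_knob (a point): Point on the axis of the upright round black knob on the keeper bar's free end, 76 above the bench. Knob 14 in diameter, from 54 to 90 above the bench. It moves on a level circle of radius 140 about keeper_hinge. The bar is 14 wide, 8 thick (46 to 54 above the bench).
- keeper_hinge (a point): Point on the keeper bar's upright turning axis, 76 above the bench; in the stage's frame it lies at x 0, y +70.
- keeper (a joint): Keeper bar angle, rad: 0 = shut at its end stop, right across the lens (knob at stage x 0, y -70). Grows as it opens, clockwise from above, the knob swinging to the stage's -x side (1.4 widest); so it shuts anticlockwise. Stays where left (0.2 N at the knob moves it) up to about 0.08, where a spring ball must be pushed past with a few N; below about 0.03 it snaps to 0 and is held.
- run_unit: Hold-to-run unit, fixed: grey base 150 (x) x 84 (y) x 22 high with two cheeks (up to 62 above the bench) at its far (+x) end. Between them pivots a steel paddle, 104 long, 44 wide, 8 thick, that points to the unit's -x, its free end raised at rest. Origin: centre of its underside, on the bench.
- paddle_pad (a point): Centre of the top face of the black rubber pad (40 x 44) on the paddle's free end: the place to press. 84 from the pivot along the paddle and 6 above the paddle's mid-plane: about 81 above the bench at rest, 56 when the paddle is level (then at x -34, y 0 in the unit's frame). Its x axis runs along the paddle.
- paddle_pivot (a point): Centre of the paddle's pivot, 50 above the bench; the level axis is the unit's y; in the unit's frame at x +50, y 0.
- paddle (a joint): Angle of the paddle in rad as pressed: 0 = at rest, free end raised 0.30 rad (17 degrees); 0.30 = level, the run position; 0.52 = down on its stop. A spring returns it: pushing down on the pad takes about 4 N to start, 9.5 N at level and 14 N at the stop.
- lens_mid (a point): Centre of the loose clear lens (65 across, 6 thick) lying in the stage's cradle, 27 above the bench; it stays there.
- screwdriver_grip (a point): Bystander: screwdriver lying on the bench between or beside the two units, 150 long, about 20 thick; the point is in its handle.
- bottle: Bystander: amber glass bottle, 48 across, 85 high, behind the units; origin under its base.
- pad_tray: Bystander: white divided tray 70 x 100 x 22, near the robot; origin under its base.
- spare_lens: Bystander: clear round lens, 68 across, 7 thick, lying flat on the bench; origin under its base.
- spectacles: Bystander: black spectacle frame standing behind the units, 128 wide, 137 deep, 46 high; origin on the bench under the bridge.
- tool_cup: Bystander: white cup of tools, 72 across, 110 high in all, behind the units; origin under its base.
- case: Bystander: grey spectacle case 62 x 155 x 34, near the robot; origin under its base.
There are look-alikes about, which are no part of the job. What is shaped like the stage but purple or yellow is not meant. What is shaped like the run_unit but green is not meant.

How it is judged:
On the way:
1. the keeper bar is shut in its detent (value of joint keeper below 0.025 rad), for 0.2 s.
At the end, for the whole second after the job is handed in: Keeper bar within 0.025 rad of shut; paddle steady within 0.08 rad of level (joint 0.22 to 0.38), pressed by the robot with more than 4 N; lens within 8 mm and bystanders within 30 mm of where they started (value of joint keeper below 0.025 rad and value of joint paddle between 0.22 and 0.38 rad and velocity of joint paddle between -0.1 and 0.1 rad/s and contact force between any of the fingers, the arm and run_unit above 4 N and distance of lens_mid from where it was at the start of the episode below 0.008 m and distance of each of screwdriver_grip, bottle, pad_tray, spare_lens, spectacles, tool_cup, case from where it was at the start of the episode below 0.03 m); the arm keeps its last pose, push and grip.
It fails at once if the paddle is pressed (over 0.08 rad) while the keeper bar is not shut (value of joint paddle above 0.08 rad and value of joint keeper above 0.025 rad).
It fails at once if the paddle is pressed down to its stop (over 0.46 rad) (value of joint paddle above 0.46 rad).
It fails at once if the lens is moved by more than 8 mm (distance of lens_mid from where it was at the start of the episode above 0.008 m).
It fails at once if a bystander is moved by more than 30 mm (distance of any of screwdriver_grip, bottle, pad_tray, spare_lens, spectacles, tool_cup, case from where it was at the start of the episode above 0.03 m).
It also fails if it takes over 50 s, if anything falls off the work surface, if the arm or the gripper's body presses on something with over 40 N, if the wrist force passes 120 N, or if a joint passes its speed limit or range.

## Working session

There is one attempt and no reset: what is moved stays moved. The work goes in short steps, Python scripts to look and compute and a shell command to move; the robot and the scene stay as the last step left them, time stands still between calls to the robot, and variables do not carry over. Pictures are saved under pics/ and viewed, at most 10 in all, crops included, and the job is handed in when it is done.

```bash
mkdir -p pics
cat > h.py <<'E'
import numpy as np, cv2
from workcell import arm
def ray(f,u,v):
    x=(u-f["cx"])/f["fx"]; y=(v-f["cy"])/f["fy"]
    K=np.array([[f["fx"],0,f["cx"]],[0,f["fy"],f["cy"]],[0,0,1.]])
    p=cv2.undistortPoints(np.array([[[u,v]]],float),K,np.array([f["k1"],0,0,0.]))[0,0]
    R=np.array(f["R"]); t=np.array(f["t"])
    return -R.T@t, R.T@np.array([p[0],p[1],1.])
def onz(f,u,v,z):
    o,d=ray(f,u,v); return o+d*(z-o[2])/d[2]
def proj(f,X):
    K=np.array([[f["fx"],0,f["cx"]],[0,f["fy"],f["cy"]],[0,0,1.]])
    r=cv2.Rodrigues(np.array(f["R"]))[0]
    return cv2.projectPoints(np.array([X],float),r,np.array(f["t"]),K,np.array([f["k1"],0,0,0.]))[0][0,0]
def save(name,fn):
    f=arm.grab_frame(name); cv2.imwrite("pics/"+fn,cv2.resize(f["img"][:,:,::-1],None,fx=1.42,fy=1.42,interpolation=cv2.INTER_CUBIC)); np.save("pics/"+fn+".npy",f,allow_pickle=True); return f
def load(fn): return np.load("pics/"+fn+".npy",allow_pickle=True).item()
E
python3 - <<'E'
from h import *
for n in("top","side"):
    f=save(n,n+"0.png"); print(n,f["fx"],f["k1"],-np.array(f["R"]).T@f["t"])
s=arm.get_state(); print(s,arm.tip_reach)
E
```

```text
top 393.0164156863666 -0.06539120230965874 [ 0.40394843 -0.01713231  1.07612573]
side 530.1167493218957 0.01496153161421905 [-0.04091372  1.18947694  1.06401845]
{'time_s': 0.1, 'joint_positions': array([-8.70380281e-01,  2.55662560e-01,  1.07114195e-01, -4.47697913e-04,
       -1.42389314e+00, -2.84601723e-01]), 'qd': array([ 0.00014039, -0.00103101,  0.00374797,  0.00202704, -0.00018531,
       -0.00037478]), 'joint_torque': array([-2.10639431e-03, -3.87604237e+01,  2.38473165e+01,  5.37800029e+00,
       -3.83568113e-03,  2.39102690e-06]), 'tcp_pos': array([ 0.22205386, -0.50272766,  0.25248782]), 'ee_rot': array([-2.06380270e-01,  9.78471491e-01,  8.29516147e-04, -1.93855838e-04]), 'ft_force': array([ 0.80775463, -0.62438056,  0.51077305]), 'moment': array([ 0.01084603, -0.01346417, -0.02195054]), 'grip_force': 0.0, 'opening': 0.0855331599649693} 0.022
```

View pics/top0.png

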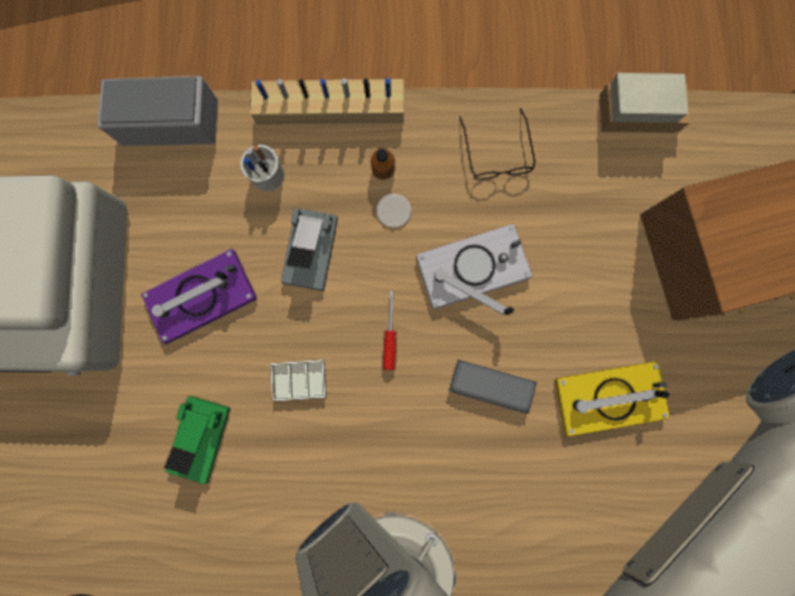

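View pics/side0.png

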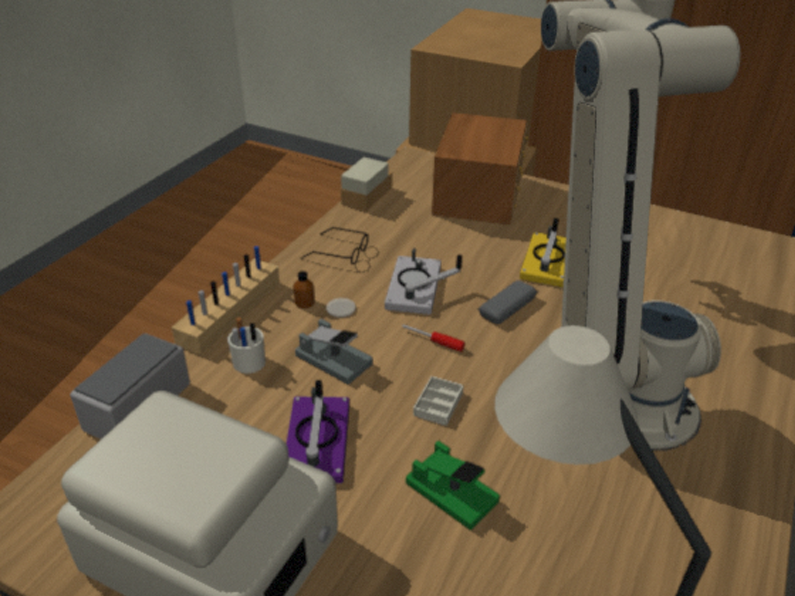

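The top view (1.42× scale) shows the grey stage at about (474,265), with its hinge at (440,278) and the knob at (508,310). The run unit is at (310,248), with its pad at (300,257). The side view shows the same layout, with the knob at (459,261).

Run:
```python
from h import *
f=load("top0.png"); g=load("side0.png"); S=1.42
hsv=cv2.cvtColor(f["img"],cv2.COLOR_RGB2HSV)
def box(name,m,c,z,r):
    roi=np.zeros(m.shape,np.uint8); cv2.circle(roi,(int(c[0]/S),int(c[1]/S)),int(r/S),255,-1)
    m=cv2.morphologyEx(m&roi,cv2.MORPH_OPEN,np.ones((2,2),np.uint8))
    cs=cv2.findContours(m,0,2)[0]; k=max(cs,key=cv2.contourArea)
    b=cv2.boxPoints(cv2.minAreaRect(k)); P=np.array([onz(f,*(p),z) for p in b])
    print(name,(b*S).round().tolist(),P[:,:2].round(3).tolist(),"c",P.mean(0).round(4),"sides",np.linalg.norm(P[0]-P[1]).round(3),np.linalg.norm(P[1]-P[2]).round(3))
    return P
low=cv2.inRange(hsv,(0,0,110),(179,50,255)); 
cool=cv2.inRange(hsv,(80,12,50),(140,90,255))
low2=cv2.inRange(hsv,(0,0,70),(179,75,255))
for n,m in(("low",low),("cool",cool)): box("stage "+n,m,(474,265),.024,68)
for n,m in(("cool",cool),("low",low)): box("unit "+n,m,(310,248),.022,50)
blk=cv2.inRange(hsv,(0,0,0),(179,255,60))
box("pad",blk,(300,257),.081,16); box("knob",blk,(508,310),.09,9)
for n,(u,v),z in(("hinge",(440,276),.056),("knobtop",(509,311),.09),("lens",(474,265),.03)): print(n,onz(f,u/S,v/S,z).round(4))
c=np.hstack([f["img"][130:225,285:385],f["img"][130:225,180:280]])
cv2.imwrite("pics/c.png",cv2.resize(c[:,:,::-1],None,fx=4,fy=4,interpolation=cv2.INTER_CUBIC))
c=np.hstack([g["img"][165:230,260:340],g["img"][215:280,195:275]])
cv2.imwrite("pics/d.png",cv2.resize(c[:,:,::-1],None,fx=5,fy=5,interpolation=cv2.INTER_CUBIC))
```

```text
stage low [[416.0, 256.0], [515.0, 223.0], [541.0, 300.0], [442.0, 333.0]] [[0.6, -0.043], [0.664, -0.234], [0.515, -0.279], [0.453, -0.091]] c [ 0.558  -0.1616  0.024 ] sides 0.201 0.156Traceback (most recent call last):
  File "<stdin>", line 14, in <module>
  File "<stdin>", line 7, in box
ValueError: max() iterable argument is empty
```

Run:
```python
from h import *
f=load("top0.png"); g=load("side0.png")
c=np.hstack([f["img"][130:225,285:385],f["img"][130:225,180:280]])
cv2.imwrite("pics/c.png",cv2.resize(c[:,:,::-1],None,fx=4,fy=4,interpolation=cv2.INTER_CUBIC))
c=np.hstack([g["img"][165:230,260:340],g["img"][215:280,195:275]])
cv2.imwrite("pics/d.png",cv2.resize(c[:,:,::-1],None,fx=5,fy=5,interpolation=cv2.INTER_CUBIC))
```

```text
(no output)
```

View pics/c.png

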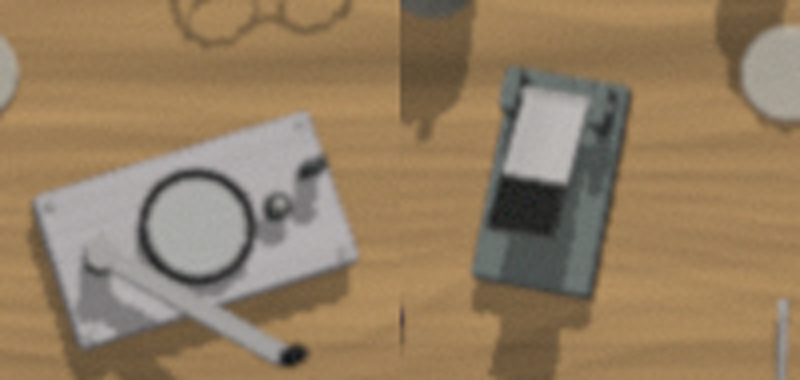

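View pics/d.png

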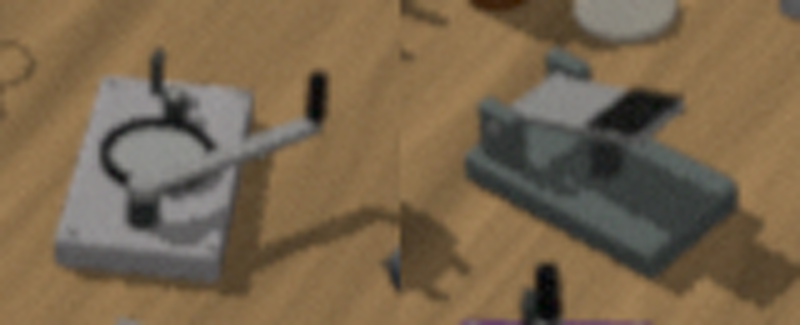

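The crops show the stage plate corners at about (36,202), (305,113), (357,258) and (82,346), and the knob top at (297,353). The unit base's near edge runs (474,278) to (590,297), and the pad is centred near (528,205).

Run:
```python
from h import *
f=load("top0.png"); g=load("side0.png")
T=lambda p,o,z,s=4:onz(f,p[0]/s-.4+o[0],p[1]/s-.4+o[1],z)
A=[T(p,(285,130),.024) for p in((36,202),(305,113),(357,258),(82,346))]
print("stage",np.round(A,4).tolist(),np.mean(A,0),[np.linalg.norm(A[i]-A[i-1]).round(4) for i in range(4)])
c=np.mean(A,0); e=(A[0]-A[1])+(A[3]-A[2]); yd=e/np.linalg.norm(e); xd=np.array([yd[1],-yd[0],0])
print("yaw",np.arctan2(xd[1],xd[0]),"hinge",c+.07*yd,"seen",T((102,248),(285,130),.054),"shut",c-.07*yd)
k=T((297,353),(285,130),.09); h=c+.07*yd; h[2]=.09
# triangulate with side knob mid top
o1,d1=ray(f,297/4-.4+285,353/4-.4+130); o2,d2=ray(g,317/5-.4+260,74/5-.4+165)
M=np.c_[d1,-d2]; s=np.linalg.lstsq(M,o2-o1,rcond=None)[0]; print("tri knob",o1+d1*s[0],o2+d2*s[1])
v=k-h; print("knob",k,"r",np.linalg.norm(v),"ang",np.arctan2(-v@xd,-v@yd))
U=[T(p,(80,130),.022) for p in((474,278),(590,297),(630,88))]
print("unit",np.round(U,4).tolist(),np.linalg.norm(U[1]-U[0]),np.linalg.norm(U[2]-U[1]))
uc=(U[0]+U[2])/2; e=U[2]-U[1]; ux=e/np.linalg.norm(e); uy=np.array([-ux[1],ux[0],0])
print("uc",uc,"yaw",np.arctan2(ux[1],ux[0]),"pad level",uc-.034*ux,"pad rest pred",uc+(.05-.084*np.cos(.3)-.006*np.sin(.3))*ux)
P=[T(p,(80,130),.081) for p in((500,175),(568,183),(556,235),(487,226))]; print("pad",np.mean(P,0),np.linalg.norm(P[0]-P[1]),np.linalg.norm(P[1]-P[2]))
for n,p in(("drv tip",(391,292)),("drv handle",(390,370)),("bottle",(382,160)),("spare",(394,211)),("case",(535,400))): print(n,onz(f,p[0]/1.42,p[1]/1.42,.02).round(3))
```

```text
stage [[0.6005, -0.0443, 0.024], [0.6622, -0.2285, 0.024], [0.562, -0.2614, 0.024], [0.5023, -0.0748, 0.024]] [ 0.58177346 -0.15224117  0.024     ] [np.float64(0.1028), np.float64(0.1943), np.float64(0.1055), np.float64(0.1959)]
yaw 0.3163750821174295 hinge [ 0.5599948  -0.08571531  0.024     ] seen [ 0.56418683 -0.08673166  0.054     ] shut [ 0.60355211 -0.21876703  0.024     ]
tri knob [ 0.49148301 -0.20625071  0.09182865] [ 0.49392755 -0.20534337  0.09187171]
knob [ 0.49164564 -0.20660206  0.09      ] r 0.13887121601221294 ang 0.8309635163656495
unit [[0.5491, 0.2156, 0.022], [0.5359, 0.1361, 0.022], [0.6809, 0.1108, 0.022]] 0.08058002373924003 0.14709497564140042
uc [0.61496294 0.16318398 0.022     ] yaw -0.17270293445431353 pad level [0.58146872 0.16902673 0.022     ] pad rest pred [0.5834179  0.16868672 0.022     ]
pad [0.58860322 0.16878676 0.081     ] 0.04464632140372684 0.03470931628055294
drv tip [0.531 0.005 0.02 ]
drv handle [0.384 0.007 0.02 ]
bottle [0.792 0.023 0.02 ]
spare [ 0.689 -0.     0.02 ]
case [ 0.327 -0.265  0.02 ]
```

The measurements agree with the given sizes: knob radius 139 mm, angle 0.83, plate and unit dimensions fit. I'll turn the tool so its y axis lies along world -x, then straddle the knob.

```bash
python3 -m inch '[[0,0,0,0,0,-1],[0,0,0,0,0,-1],[0,0,0,0,0,-1],[0,0,0,0,0,-1],[0,0,0,0,0,-1],[0,0,0,0,0,-1],[0,0,0,0,0,-1],[0,0,0,0,0,-1],[0,0,0,0,0,-1],[0,0,0,0,0,-1],[0,0,0,0,0,-1],[0,0,0,0,0,-1]]' -0.25 20; python3 -m inch '[[0,0,0,0,0,-1],[0,0,0,0,0,-1],[0,0,0,0,0,-0.4],[0,0,0,0,0,0]]'
```

```text
time_s: 1.3
tcp_pos: [0.2221, -0.5029, 0.2527]
ee_rot: [-0.636, 0.772, 0.001, 0.0]
ft_force: [0.1, -0.5, 0.2]
opening: 0.032
grip_force: 0.0
time_s: 1.7
tcp_pos: [0.2221, -0.5029, 0.2528]
ee_rot: [-0.706, 0.708, 0.0, 0.0]
ft_force: [-0.5, 0.3, -1.0]
opening: 0.0322
grip_force: 0.0
```

```bash
python3 -m inch '[[-1,-0.9,0,0,0,0],[-1,-0.9,0,0,0,0],[-1,-0.9,0,0,0,0],[-1,-0.9,0,0,0,0],[-1,-0.9,0,0,0,0],[-1,-0.9,0,0,0,0],[-1,-0.9,0,0,0,0],[-1,-0.9,0,0,0,0],[-1,-0.9,0,0,0,0],[-1,-0.9,0,0,0,0],[-1,-0.9,0,0,0,0],[-0.9,-0.9,0,0,0,0]]'; python3 -m inch '[[0,0,1,0,0,0],[0,0,1,0,0,0],[0,0,1,0,0,0],[0,0,0.8,0,0,0],[0,0,0,0,0,0],[0,0,0,0,0,0]]'
python3 - <<'E'
from h import *
g=arm.grab_frame("side"); f=arm.grab_frame("top")
c=np.hstack([g["img"][120:230,240:380],f["img"][130:240,285:425]])
cv2.imwrite("pics/e.png",cv2.resize(c[:,:,::-1],None,fx=2.85,fy=4,interpolation=cv2.INTER_CUBIC))
E
```

```text
time_s: 2.9
tcp_pos: [0.4937, -0.2051, 0.2532]
ee_rot: [-0.706, 0.708, 0.0, -0.0]
ft_force: [0.1, -0.8, -0.2]
opening: 0.0323
grip_force: 0.0
time_s: 3.5
tcp_pos: [0.4932, -0.2066, 0.1587]
ee_rot: [-0.706, 0.708, -0.0, -0.0]
ft_force: [-0.3, -0.8, 0.2]
opening: 0.032
grip_force: 0.0
```

View pics/e.png

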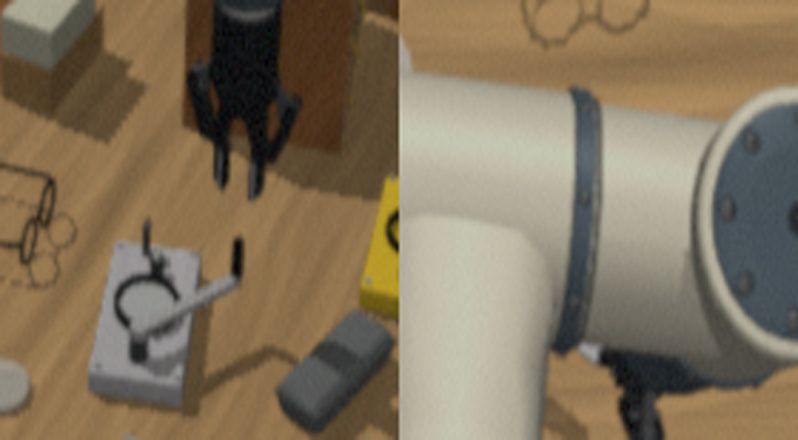

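The side view shows the fingers at (222,185) and (256,195), straddling the line above the knob at (238,257). I'll descend.

```bash
python3 -m inch '[[0,0,1,0,0,0],[0,0,1,0,0,0],[0,0,0.6,0,0,0],[0,0,0.4,0,0,0],[0,0,0,0,0,0]]'
python3 - <<'E'
from h import *
# waypoints: knob on circle; TCP = knob + gap ahead of trailing finger
h=np.array([.562,-.0865]); az0=np.arctan2(-.950,.311)
for th in(.83,.7,.55,.4,.25,.15,.08,.03,0): 
    a=az0-th; print(th,(h+.14*np.array([np.cos(a),np.sin(a)])).round(4))
E
```

```text
time_s: 4.1
tcp_pos: [0.4929, -0.2064, 0.083]
ee_rot: [-0.706, 0.708, 0.0, -0.0]
ft_force: [-0.8, 0.2, -0.5]
opening: 0.032
grip_force: 0.0
0.83 [ 0.4932 -0.2084]
0.7 [ 0.5096 -0.2163]
0.55 [ 0.5296 -0.2227]
0.4 [ 0.5503 -0.226 ]
0.25 [ 0.5713 -0.2262]
0.15 [ 0.5852 -0.2246]
0.08 [ 0.5948 -0.2226]
0.03 [ 0.6015 -0.2208]
0 [ 0.6056 -0.2196]
```

```bash
python3 -m inch '[[0.2,-0.5,0,0,0,0],[0.2,-0.5,0,0,0,0],[0.13,-0.4,0,0,0,0],[0.13,-0.4,0,0,0,0],[0.07,-0.4,0,0,0,0],[0.06,-0.4,0,0,0,0],[0,-0.4,0,0,0,0],[0,-0.4,0,0,0,0],[-0.03,-0.3,0,0,0,0],[-0.03,-0.26,0,0,0,0],[0,0,0,0,0,0]]'
python3 -m inch '[[-0.04,-0.2,0,0,0,0],[-0.04,-0.2,0,0,0,0],[0,0,0,0,0,0]]'
```

```text
time_s: 5.2
tcp_pos: [0.5928, -0.2247, 0.0831]
ee_rot: [-0.706, 0.708, -0.0, 0.0]
ft_force: [0.5, -0.1, -0.3]
opening: 0.0319
grip_force: 0.0
time_s: 5.5
tcp_pos: [0.6023, -0.2229, 0.0833]
ee_rot: [-0.706, 0.708, 0.0, -0.0]
ft_force: [-0.7, 0.1, 1.0]
opening: 0.0322
grip_force: 0.4
```

Run:
```python
from h import *
g=arm.grab_frame("side")
c=g["img"][140:230,250:370]
cv2.imwrite("pics/f.png",cv2.resize(c[:,:,::-1],None,fx=5,fy=5,interpolation=cv2.INTER_CUBIC))
```

```text
(no output)
```

View pics/f.png

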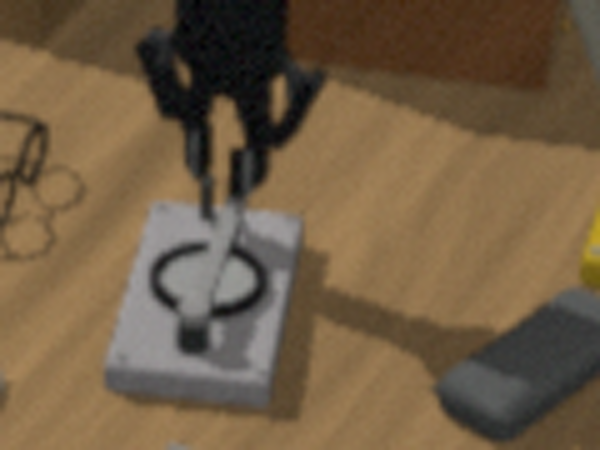

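The bar now lies almost across the lens, with the knob at (240,170) against the trailing finger. Next I push on in small steps and watch the force.

```bash
python3 -m inch '[[-0.03,-0.12,0,0,0,0],[0,0,0,0,0,0]]';python3 -m inch '[[-0.03,-0.12,0,0,0,0],[0,0,0,0,0,0]]';python3 -m inch '[[-0.03,-0.12,0,0,0,0],[0,0,0,0,0,0]]';python3 -m inch '[[-0.03,-0.12,0,0,0,0],[0,0,0,0,0,0]]'
```

```text
time_s: 5.75
tcp_pos: [0.6049, -0.2223, 0.0833]
ee_rot: [-0.706, 0.708, 0.0, -0.0]
ft_force: [-1.5, -1.4, 0.3]
opening: 0.0318
grip_force: 0.8
time_s: 5.95
tcp_pos: [0.6087, -0.2214, 0.0833]
ee_rot: [-0.706, 0.708, -0.0, 0.0]
ft_force: [0.6, -0.0, 0.2]
opening: 0.0318
grip_force: 0.0
time_s: 6.15
tcp_pos: [0.6116, -0.2206, 0.0833]
ee_rot: [-0.706, 0.708, -0.0, 0.0]
ft_force: [-0.5, 0.4, -0.2]
opening: 0.0321
grip_force: 0.0
time_s: 6.35
tcp_pos: [0.6122, -0.2204, 0.0831]
ee_rot: [-0.706, 0.708, 0.001, -0.002]
ft_force: [-5.1, -2.2, 4.1]
opening: 0.0319
grip_force: 3.0
```

```bash
python3 -m inch '[[-0.03,-0.1,0,0,0,0],[0,0,0,0,0,0]]';python3 -m inch '[[-0.03,-0.1,0,0,0,0],[0,0,0,0,0,0]]'
```

```text
time_s: 6.55
tcp_pos: [0.6125, -0.2204, 0.0829]
ee_rot: [-0.706, 0.708, 0.003, -0.004]
ft_force: [-12.9, -2.7, 5.8]
opening: 0.0323
grip_force: 5.9
time_s: 6.75
tcp_pos: [0.6127, -0.2203, 0.0827]
ee_rot: [-0.706, 0.708, 0.004, -0.006]
ft_force: [-18.6, -2.7, 9.5]
opening: 0.0325
grip_force: 8.9
```

It meets 18 N with no further motion, so the bar is at its end stop. I back off and lift, then look.

```bash
python3 -m inch '[[0.1,0.3,0,0,0,0],[0.05,0.25,0,0,0,0],[0,0,0,0,0,0]]'; python3 -m inch '[[0,0,-1,0,0,0],[0,0,-1,0,0,0],[0,0,-1,0,0,0],[0,0,-1,0,0,0],[0,0,-1,0,0,0],[0,0,0,0,0,0]]' -1
python3 - <<'E'
from h import *
g=arm.grab_frame("side")
c=g["img"][140:230,250:370]
cv2.imwrite("pics/g.png",cv2.resize(c[:,:,::-1],None,fx=6,fy=6,interpolation=cv2.INTER_CUBIC))
sh=lambda p: [(float(a)-o)*6 for a,o in zip(p,(250,140))]
for th in(0,.03,.08,.15):
    a=np.arctan2(-.950,.311)-th
    for z in (.054,.09): print(th,z,np.round(sh(proj(g,[.562+.14*np.cos(a),-.0865+.14*np.sin(a),z]))))
E
```

```text
time_s: 7.05
tcp_pos: [0.6052, -0.2223, 0.0835]
ee_rot: [-0.706, 0.708, -0.0, 0.0]
ft_force: [0.4, 0.0, -0.2]
opening: 0.0322
grip_force: 0.0
time_s: 7.65
tcp_pos: [0.6076, -0.2227, 0.213]
ee_rot: [-0.706, 0.708, -0.004, 0.002]
ft_force: [0.7, -0.6, -0.7]
opening: -0.0
grip_force: 0.0
0 0.054 [267. 230.]
0 0.09 [269. 177.]
0.03 0.054 [274. 230.]
0.03 0.09 [276. 178.]
0.08 0.054 [286. 232.]
0.08 0.09 [288. 179.]
0.15 0.054 [302. 234.]
0.15 0.09 [304. 182.]
```

View pics/g.png

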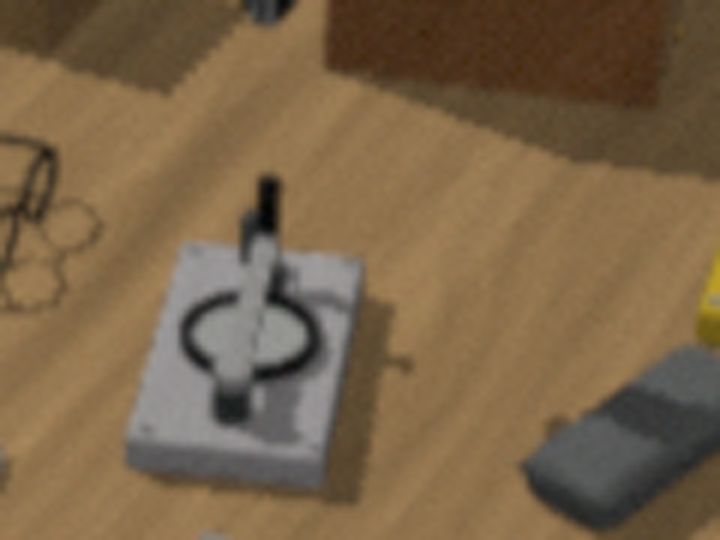

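The knob top at (269,178) is where I predicted it for angle 0, so the bar is shut. Now I go over the paddle pad with the fingers closed.

```bash
python3 -m inch '[[-1,0,0,0,0,0],[-1,0.1,0,0,0,0],[-1,0.1,0,0,0,0],[-1,0.1,0,0,0,0],[-1,0.1,0,0,0,0],[-1,0.1,0,0,0,0],[-1,0.1,0,0,0,0],[-1,0.1,0,0,0,0],[-1,0.1,0,0,0,0],[-1,0.1,0,0,0,0],[-1,0.1,0,0,0,0],[-1,0,0,0,0,0]]'; python3 -m inch '[[-1,0,0,0,0,0],[-1,0,0,0,0,0],[-1,0,0,0,0,0],[-0.7,0,0,0,0,0],[0,0,1,0,0,0],[0,0,1,0,0,0],[0,0,1,0,0,0],[0,0,0,0,0,0],[0,0,0,0,0,0]]'
python3 - <<'E'
from h import *
g=arm.grab_frame("side")
c=g["img"][180:290,180:300]
cv2.imwrite("pics/i.png",cv2.resize(c[:,:,::-1],None,fx=5,fy=5,interpolation=cv2.INTER_CUBIC))
E
```

```text
time_s: 8.9
tcp_pos: [0.5806, 0.0791, 0.2073]
ee_rot: [-0.706, 0.708, 0.0, -0.0]
ft_force: [-0.2, 0.4, 0.8]
opening: 0.0
grip_force: 0.0
time_s: 9.8
tcp_pos: [0.5816, 0.1701, 0.1334]
ee_rot: [-0.706, 0.708, -0.0, -0.0]
ft_force: [-0.2, 0.4, 0.4]
opening: -0.0002
grip_force: 0.0
```

View pics/i.png

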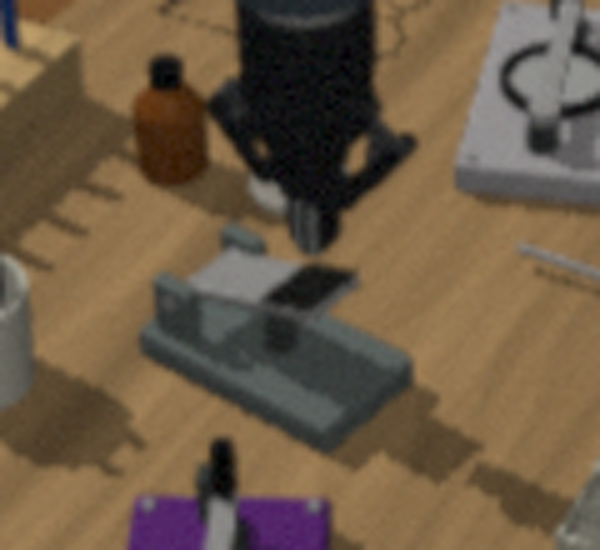

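The fingertips at (315,248) are above the pad at (312,287). I lower in small steps.

```bash
python3 -m inch '[[0,0,0.5,0,0,0],[0,0,0.5,0,0,0],[0,0,0,0,0,0]]'; python3 -m inch '[[0,0,0.3,0,0,0],[0,0,0,0,0,0]]'; python3 -m inch '[[0,0,0.3,0,0,0],[0,0,0,0,0,0]]'
```

```text
time_s: 10.15
tcp_pos: [0.5811, 0.1702, 0.1067]
ee_rot: [-0.706, 0.708, 0.0, -0.001]
ft_force: [1.8, -0.2, 2.1]
opening: 0.0001
grip_force: 1.4
time_s: 10.35
tcp_pos: [0.5818, 0.1705, 0.1006]
ee_rot: [-0.706, 0.708, -0.0, 0.0]
ft_force: [0.6, 0.3, 4.7]
opening: -0.0002
grip_force: 1.9
time_s: 10.55
tcp_pos: [0.5818, 0.1706, 0.0935]
ee_rot: [-0.706, 0.708, -0.0, 0.001]
ft_force: [-0.0, 0.9, 5.4]
opening: 0.0002
grip_force: 2.6
```

```bash
python3 -m inch '[[0,0,0.3,0,0,0],[0,0,0,0,0,0]]'; python3 -m inch '[[0,0,0.2,0,0,0],[0,0,0,0,0,0]]'; python3 -m inch '[[0,0,0.1,0,0,0],[0,0,0,0,0,0],[0,0,0,0,0,0],[0,0,0,0,0,0]]'
```

```text
time_s: 10.75
tcp_pos: [0.5817, 0.1706, 0.0863]
ee_rot: [-0.706, 0.708, -0.0, 0.001]
ft_force: [-1.1, 0.4, 7.3]
opening: -0.0
grip_force: 3.4
time_s: 10.95
tcp_pos: [0.5815, 0.1707, 0.0816]
ee_rot: [-0.706, 0.708, 0.0, 0.0]
ft_force: [-1.9, 1.5, 8.2]
opening: -0.0002
grip_force: 3.9
time_s: 11.35
tcp_pos: [0.5813, 0.1707, 0.0796]
ee_rot: [-0.706, 0.708, 0.0, 0.0]
ft_force: [-3.7, 1.4, 9.2]
opening: -0.0002
grip_force: 4.2
```

```bash
python3 -m inch '[[0,0,0.05,0,0,0],[0,0,0,0,0,0],[0,0,0,0,0,0],[0,0,0,0,0,0]]'
python3 - <<'E'
from h import *
g=arm.grab_frame("side")
c=g["img"][150:290,180:340]
cv2.imwrite("pics/j.png",cv2.resize(c[:,:,::-1],None,fx=4,fy=4,interpolation=cv2.INTER_CUBIC))
s=arm.get_state(); print(s["tcp_pos"],s["ft_force"],s["qd"].round(3))
E
```

```text
time_s: 11.75
tcp_pos: [0.5813, 0.1708, 0.0784]
ee_rot: [-0.706, 0.708, 0.0, 0.0]
ft_force: [-4.3, 1.9, 9.3]
opening: -0.0
grip_force: 4.4
[0.58126369 0.17074397 0.07840132] [-3.6070147   2.14541428  9.32059284] [ 0.    -0.002 -0.001 -0.    -0.    -0.002]
```

View pics/j.png

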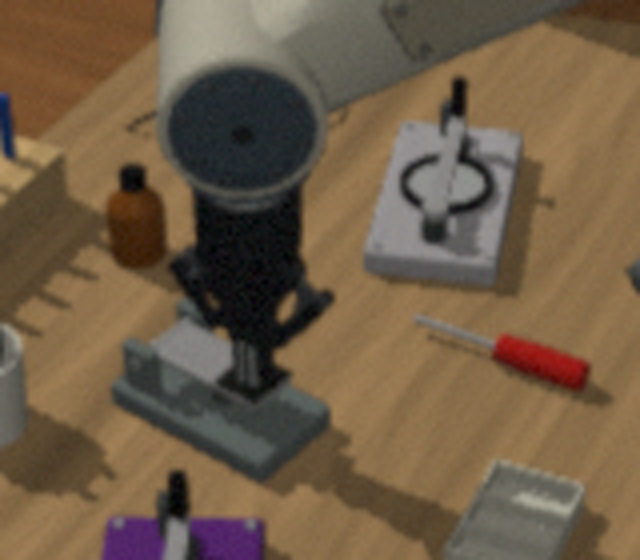

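The fingers hold the pad level at (255,380), the bar is shut across the lens at (450,150), and the bottle, screwdriver and tray in view haven't moved.

```bash
python3 -c "
from workcell import arm
print(arm.hand_in())"
```

```text
the job is handed in; nothing more can be done
None
```

I handed the job in with the keeper bar shut against its end stop and the gripper holding the paddle about level at roughly 9 N; the lens and bystanders looked undisturbed in the last picture, and no verdict was returned.

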